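# Fit the filter cell on the airbrush cleaning pot and hold it home

### The job

Put the knurled filter cell open side down over the neck on top of the airbrush cleaning pot, and turn it until the keyways hidden in its bore drop over the neck's pins. Then push it down against the spring until its rim sits fully home on the lid, and finish while still holding it there, for the spring lifts it if you let go; I will close the wire bail. Leave the roll of tape and the glue bottle where they are.

Things in the scene. Friction and masses are not known exactly. Their poses are not given: they have to be found in the camera images.
- filter_cell: Loose filter cell: knurled aluminium collar with a closed top, 56 mm across, 38 mm tall, 0.06 to 0.13 kg, standing open side down on the table. Origin: centre of its lower rim; z up along its axis. Bore 43 mm wide, 30 mm deep to the closed top. Four keyways hidden in the bore, a quarter turn apart, 8.3 mm wide, open at the lower rim; nothing outside marks them, nor does the x axis.
- cell_top (a point): Middle of the filter cell's closed top, a dark perforated disc in a bright rim, 38 mm above its lower rim, on its axis.
- cleaning_pot: Airbrush cleaning pot, fast on the table: glass jar 80 mm across, black ribbed lid 89 mm across with its flat top 85 mm above the table, an aluminium neck upright in the middle of the lid. A slanting airbrush port on the -x side and a folded wire bail on the +x side stay below the lid's top and within 70 mm of the axis. Origin: on the axis at the table; z up.
- pot_seat (a point): Middle of the lid's flat top, on the neck's axis, 85 mm above the table; z up. The cell is home when its origin is here, its lower rim resting on the lid. The neck is 40.6 mm across up to 25 mm above this point and tapers to 34 mm at 29 mm.
- neck_pins (a point): On the neck's axis, 13 mm above pot_seat, level with the tops of four pins, 3.5 mm thick, sticking out 3.5 mm a quarter turn apart. A cell whose keyways miss the pins stands here, free to turn; at most a quarter turn, either way, brings keyways over pins (they match within about 6 degrees). It then drops 6 mm onto the outlet tube, can no longer turn, and must be pushed the last 7 mm.
- outlet_tube (a joint): Sprung outlet tube, 31 mm across, in the neck: its top stands 37 mm above the lid at 0 m and the value grows as it is pushed down, 0.007 m with the cell home. The spring takes 4 N to start and 8.5 N at 0.007 m.
- mask_tape_roll: Roll of masking tape lying flat on the table, 68 mm across and 18 mm tall; origin: centre of its underside. A bystander.
- glue_bottle: Small white bottle with a green cap, 30 mm square and 61 mm tall, upright on the near half of the table (a like bottle far at the back stays out of it); origin: centre of its underside. A bystander.
Mind the look-alikes: they are no part of the job. What is meant by the filter_cell is not orange, and is the larger of those in its own colour. Leave any yellow look-alike of the cleaning_pot alone.

How it is judged:
By the outcome, as a careful person would: the job done as asked, in the order asked, and still so for the second after the job is handed in, while the arm keeps its last pose, push and grip.
It also fails if it takes over 58 s, if anything falls off the work surface, if the arm or the gripper's body presses on something with over 40 N, if the wrist force passes 120 N, or if a joint passes its speed limit or range.

### The arm

A 6-joint arm with a two-finger parallel gripper is mounted at the origin on the work surface; the furniture and walls round the work are solid. World frame = base frame: x ahead of the robot, y to its left, z up, the work surface at z = 0. Lengths are in m, angles in degrees, forces in N, time in s.
With the tool pointing down it reaches from about 0.275 to 0.725 m from the base axis. Payload 5.6 kg.
Tool frame: the origin (TCP) lies midway between the tips of the shut fingers; the grasp point (between the pads) lies 19 mm behind it; x points along the fingers, y is the direction in which the jaws open and shut, and the axes are right-handed (so a half turn about x gives the same grasp; the last joint's range is limited). The gripper opens to 85 mm and grips with 20 to 120 N. Pads are 22 mm wide; open, the fingers measure 114 mm over their backs; the gripper's body (76 mm by 85 mm) begins 54 mm behind the grasp point. The pads swing forward as they close: fully open they stand 13 mm farther back than shut.
Start: joints at [-54.855, 14.616, 6.199, 0, -81.583, -16.306], TCP at [0.178, -0.521, 0.231] pointing down, gripper open.
Joint ranges: [-168.99, 168.99], [-69.2, 112.95], [-62.41, 85.93], [-164.36, 98.24], [-168.68, -3.75], [-174.98, 174.98]. Speed limits (degrees/s): [147.25, 147.25, 180, 180, 180, 180].

### API

Orientations are given as a 3x3 rotation matrix whose columns are the frame's x, y, z axes.
In Python, from workcell import get_state, camera, calibration, finish_job gives the robot as it stands. The module is installed in compiled form; this text tells all that it offers.
- The arm moves only by the tool servo_tool, never from a script. Its argument "motion" is one flat list of numbers, 7 for each row, row after row: the shift along the tool's x, y, z in m, then the turn, a rotation vector about the tool's x, y, z in rad, then the closure, from -1 (fully open) to 1 (shut). A call has 1 to 10 rows; each row is the pose to reach, as a shift and turn from the pose commanded when the call began, along the tool's axes at that moment; what a row does not reach only later rows make up. A row lasts 1/8 s, in which the tool goes at most 62.5 mm and 10.7 degrees, less where a joint would pass 70% of its speed; a pose out of reach is approached as far as the arm can. A call with a gripper value outside its range is refused whole. The fingers move at their own pace and stop on an object; the grip force is fixed at half the most. Time passes only in rows, so rows that repeat a pose let the fingers close. It gives the time, the measured TCP pose, the force and the opening at its end, in the units of the state.
- get_state(): the state, without advancing time (a new reading comes with each control period).
- camera(name): name is "scene" or "top" or "wrist"; returns the picture (400x640x3 uint8, red, green, blue); there is no depth.
- calibration(name): a dict with "mtx" (3x3 intrinsics, pixels), "R" (3x3) and "t" (3): a world point X has camera coordinates R X + t. Camera axes: x right, y down, z forward; pixel columns grow to the right and rows downward; lengths in m; the calibration is good to about 2 mm. A picture is of the moment at which its call begins: read the wrist's pose just before it. calibration takes no time and is no camera call; for the wrist camera it gives the pose at the moment of the call.
- finish_job(): hands the job in, once; it reports no verdict.
The state is a dict: "time_s": time; "qpos": joint angles; "dq": joint speeds; "effort": joint torques, N m; "tool_pos": TCP position; "ee_rot": TCP orientation; "wrist_force": force on the tool from outside, world axes, zero at the start; "ft_torque": the same for the moment, N m; "gripper_width": opening from 0.0 (shut) to 1.0 (fully open).
Only numpy, scipy, OpenCV 4.12 (cv2) and the standard library are available. Lean on these libraries where they do the work, as an engineer would, in place of code of your own. Each camera call takes 0.05 s, during which the arm holds its last target. There are 200 camera calls.

## Working session

There is one attempt and no reset: what is moved stays moved. The work goes in short steps, Python scripts to look and compute and a tool call to move; the robot and the scene stay as the last step left them, time stands still between calls to the robot, and variables do not carry over. Pictures are saved under pics/ and viewed, about 8 in all and at most 12, crops included, and the job is handed in when it is done.

Besides the shell and the picture viewer there is one more tool, called by a JSON object that holds its "name" and its "arguments", one argument or row to a line. servo_tool: Moves the arm, as the interface text tells. Its arguments: {"type":"object","properties":{"motion":{"type":"array","items":{"type":"number"}}},"required":["motion"]}

```bash
mkdir -p pics; python3 - <<'E'
from workcell import *
import cv2,numpy as np
s=get_state();print(s['time_s'],s['tool_pos'],s['ee_rot'],s['gripper_width'])
for n in("scene","top"):
    im=camera(n);cv2.imwrite(f"pics/{n}0.png",im[:,:,::-1]);c=calibration(n);print(n,c)
E
```

```text
0.0 [ 0.17747076 -0.52004329  0.2303821 ] [[-7.16950197e-04 -3.22843086e-01  9.46452232e-01]
 [ 1.80448681e-03  9.46450517e-01  3.22843868e-01]
 [-9.99998115e-01  1.93932355e-03 -9.59917940e-05]] 0.9998682239962838
scene {'mtx': array([[377.61591928,   0.        , 315.18667759],
       [  0.        , 377.61591928, 198.56531659],
       [  0.        ,   0.        ,   1.        ]]), 'R': array([[-0.32251909,  0.94642883, -0.01593467],
       [ 0.45976211,  0.14191586, -0.87662916],
       [-0.82740573, -0.2900558 , -0.48090269]]), 't': array([ 0.17645912, -0.09995664,  1.36170376])}
top {'mtx': array([[379.61601184,   0.        , 313.58352577],
       [  0.        , 379.61601184, 199.46226686],
       [  0.        ,   0.        ,   1.        ]]), 'R': array([[-0.00292302, -0.99960498, -0.0279523 ],
       [-0.99525742,  0.00562593, -0.09711346],
       [ 0.09723235,  0.02753587, -0.99488072]]), 't': array([-0.02973133,  0.39376636,  1.08607091])}
```

View pics/scene0.png

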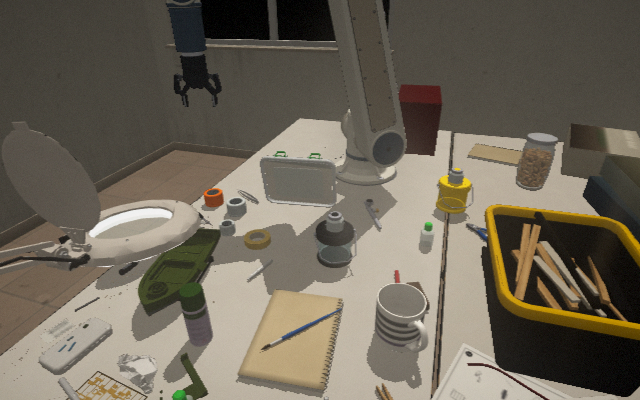

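View pics/top0.png

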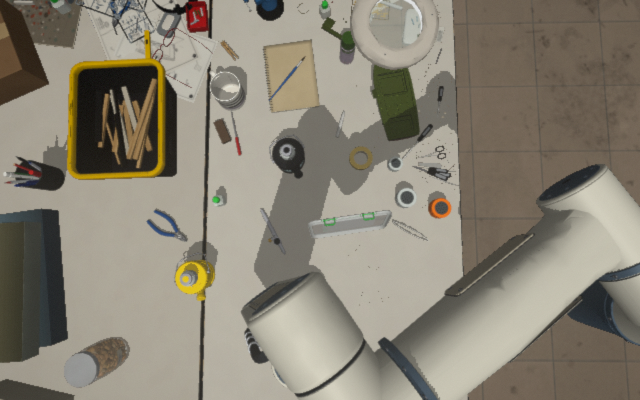

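The candidate cells in the top view are orange at (440,208), the larger grey one at (405,197) and the smaller grey one at (395,163). The larger grey one fits the description. The pot with the black lid is at (288,153), and the yellow pot at (194,277) is the look-alike.

```bash
cat > h.py <<'E'
from workcell import *
import cv2,numpy as np
def cast(c,uv,z):
    d=c['R'].T@np.linalg.inv(c['mtx'])@np.array([uv[0],uv[1],1.]);o=-c['R'].T@c['t']
    return o+d*(z-o[2])/d[2]
def proj(c,X):
    p=c['mtx']@(c['R']@np.array(X)+c['t']);return p[:2]/p[2]
E
python3 - <<'E'
from h import *
t=cv2.imread('pics/top0.png');s=cv2.imread('pics/scene0.png');T=calibration('top');S=calibration('scene')
for n,uv,z in [('cell',(405,197),.038),('small',(395,163),.03),('orange',(440,208),.038),('neck',(291,151),.122),('lid',(288,153),.085),('tape',(360,157),.018),('glue',(217,200),.061),('panelL',(311,233),0.),('panelR',(390,215),0.)]:
    X=cast(T,uv,z);print(n,X.round(3),proj(S,X).round(0))
for n,uv,z in [('cell',(236,201),.038),('lid',(335,228),.085),('neck',(335,214),.122),('panelbase',(264,201),0),('pb2',(335,205),0)]:print('S',n,cast(S,uv,z).round(3))
a=cv2.resize(t[120:260,270:460],None,fx=4,fy=4,interpolation=cv2.INTER_CUBIC)
b=cv2.resize(s[145:275,190:370],None,fx=4,fy=4,interpolation=cv2.INTER_CUBIC)
cv2.imwrite('pics/a.png',a);cv2.imwrite('pics/b.png',b)
E
```

```text
cell [ 0.397 -0.292  0.038] [237. 201.]
small [ 0.497 -0.267  0.03 ] [227. 223.]
orange [ 0.365 -0.389  0.038] [214. 192.]
neck [0.514 0.026 0.122] [330. 213.]
lid [0.517 0.037 0.085] [334. 228.]
tape [ 0.518 -0.168  0.018] [257. 237.]
glue [0.39  0.24  0.061] [426. 223.]
panelL [ 0.297 -0.023  0.   ] [335. 210.]
panelR [ 0.348 -0.255  0.   ] [257. 206.]
S cell [ 0.396 -0.295  0.038]
S lid [0.517 0.04  0.085]
S neck [0.515 0.039 0.122]
S panelbase [ 0.311 -0.249  0.   ]
S pb2 [ 0.27  -0.031  0.   ]
```

View pics/a.png

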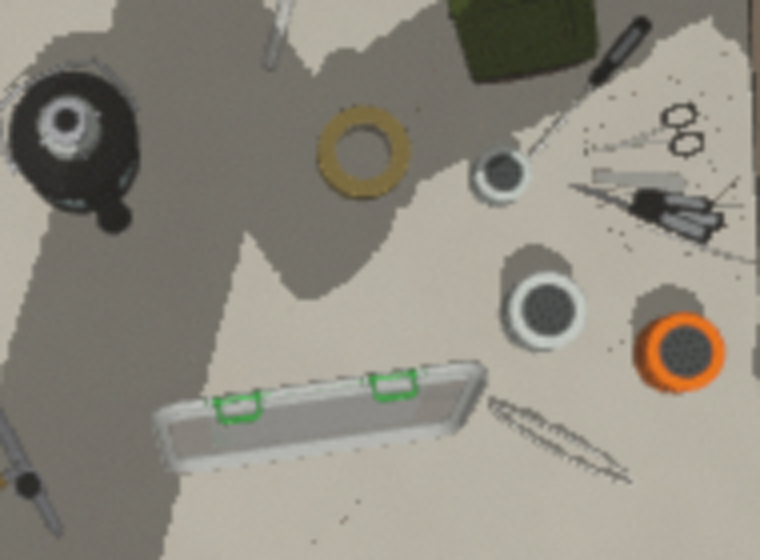

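View pics/b.png

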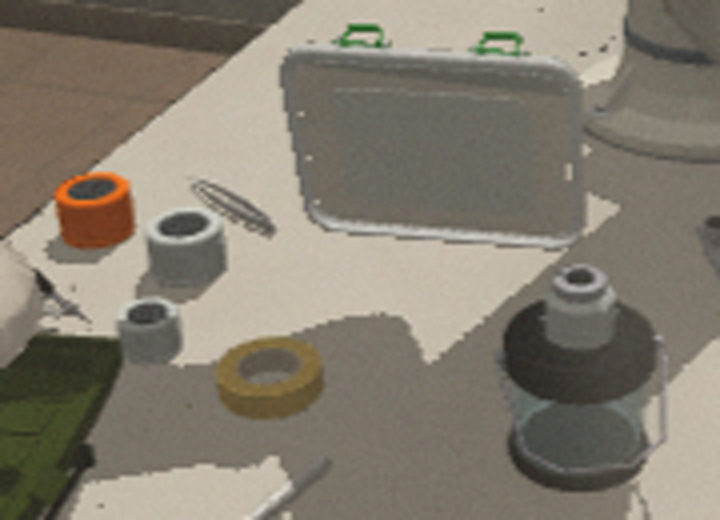

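The crops confirm it. The larger grey cell's top is at about (0.397,-0.292), and the two views agree within 3 mm. The pot axis is at about (0.517,0.038). The upright case stays clear behind the cell. I'll go above the cell.

{"name": "servo_tool", "arguments": {
  "motion": [0.01, 0.02, 0.04, 0, 0, 0, -1, 0.02, 0.04, 0.08, 0, 0, 0, -1, 0.03, 0.062, 0.12, 0, 0, 0, -1, 0.04, 0.083, 0.16, 0, 0, 0, -1, 0.05, 0.104, 0.2, 0, 0, 0, -1, 0.06, 0.125, 0.24, 0, 0, 0, -1, 0.07, 0.145, 0.2815, 0, 0, 0, -1, 0.07, 0.145, 0.2815, 0, 0, 0, -1, 0.07, 0.145, 0.2815, 0, 0, 0, -1]
}}

```text
time_s: 1.23
tool_pos: [0.397, -0.2923, 0.1611]
ee_rot: [[-0.001, -0.323, 0.946], [0.0, 0.946, 0.323], [-1.0, 0.0, -0.001]]
wrist_force: [-0.6, -1.1, 0.3]
gripper_width: 0.999
```

```bash
python3 - <<'E'
from h import *
T=calibration('top');S=calibration('scene')
for z in(.1,.115,.13):print(z,cast(T,(391.2,211.2),z).round(3),cast(S,(261,157.5),z).round(3))
s=get_state();print(s['time_s'],s['tool_pos'],s['ee_rot'].round(3),s['wrist_force'])
c=calibration('wrist');im=camera('wrist');cv2.imwrite('pics/w1.png',im[:,:,::-1]);np.savez('w1',**c)
print(c, -c['R'].T@c['t'], proj(c,(.397,-.292,.038)), proj(c,(.517,.038,.122)))
E
```

```text
0.1 [ 0.353 -0.241  0.1  ] [ 0.21  -0.299  0.1  ]
0.115 [ 0.352 -0.238  0.115] [ 0.243 -0.282  0.115]
0.13 [ 0.351 -0.236  0.13 ] [ 0.275 -0.264  0.13 ]
1.225 [ 0.39698485 -0.29234195  0.1610783 ] [[-0.001 -0.323  0.946]
 [ 0.     0.946  0.323]
 [-1.     0.    -0.001]] [-0.57380292 -1.09347794  0.33761544]
{'mtx': array([[325.76725275,   0.        , 324.21567871],
       [  0.        , 325.76725275, 202.47403066],
       [  0.        ,   0.        ,   1.        ]]), 'R': array([[-0.32321208,  0.94632574,  0.00124041],
       [ 0.90915908,  0.31015375,  0.27791081],
       [ 0.26260944,  0.09095186, -0.96060608]]), 't': array([ 0.40428126, -0.28784591,  0.23379997])} [ 0.33096823 -0.31456982  0.30408369] [323.84380777 194.28345263] [672.21726805 492.64941186]
```

View pics/w1.png

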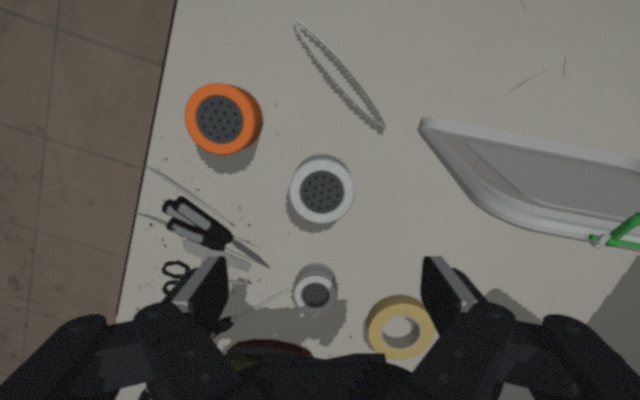

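The wrist view shows the cell's dark disc at (322,191), where (324,194) was predicted. The orange and small cells and the tape roll are clear of it. Next I refine the position and check the case's corner.

```bash
cat >> h.py <<'E'
def disc(im,c0,r,thr=130,dark=True):
    """fit ellipse of dark (or bright) blob nearest c0 in a window"""
    x0,y0=int(c0[0]-r),int(c0[1]-r);g=cv2.cvtColor(im[y0:y0+2*r,x0:x0+2*r],cv2.COLOR_BGR2GRAY)
    m=((g<thr) if dark else (g>=thr)).astype(np.uint8)*255
    m=cv2.morphologyEx(m,cv2.MORPH_CLOSE,np.ones((3,3)))
    cs,_=cv2.findContours(m,cv2.RETR_EXTERNAL,cv2.CHAIN_APPROX_NONE)
    b=min((k for k in cs if len(k)>15),key=lambda k:np.linalg.norm(k[:,0].mean(0)-r))
    e=cv2.fitEllipse(b);return (e[0][0]+x0,e[0][1]+y0),e[1]
E
python3 - <<'E'
from h import *
W=dict(np.load('w1.npz'));im=cv2.imread('pics/w1.png')
for thr in(90,110,130):
    e=disc(im,(322,191),29,thr);print(e,cast(W,e[0],.038).round(4))
T=calibration('top');t=cv2.imread('pics/top0.png')
for thr in (90,110,130):
    e=disc(t,(406,197),8,thr);print(e,cast(T,e[0],.038).round(4))
for uv in((425,120),(497,207),(585,240)):
    for z in(0,.05,.1,.13):X=cast(W,uv,z);print(uv,X.round(3),proj(T,X).round(0))
E
```

```text
((321.44032096862793, 191.650728225708), (40.85282516479492, 42.174991607666016)) [ 0.3955 -0.2947  0.038 ]
((321.542085647583, 191.6349868774414), (42.01470947265625, 43.469825744628906)) [ 0.3954 -0.2946  0.038 ]
((321.49024963378906, 191.60709190368652), (43.22322463989258, 45.18238830566406)) [ 0.3954 -0.2946  0.038 ]
((407.00372886657715, 197.05478191375732), (10.428210258483887, 11.336677551269531)) [ 0.3971 -0.2975  0.038 ]
((406.9210605621338, 197.27871322631836), (11.777674674987793, 12.489927291870117)) [ 0.3965 -0.2973  0.038 ]
((406.89874362945557, 197.31926918029785), (12.401969909667969, 12.905118942260742)) [ 0.3964 -0.2972  0.038 ]
(425, 120) [ 0.311 -0.225  0.   ] [380. 228.]
(425, 120) [ 0.314 -0.239  0.05 ] [388. 226.]
(425, 120) [ 0.318 -0.254  0.1  ] [396. 224.]
(425, 120) [ 0.32  -0.263  0.13 ] [402. 223.]
(497, 207) [ 0.364 -0.125  0.   ] [345. 210.]
(497, 207) [ 0.359 -0.156  0.05 ] [358. 211.]
(497, 207) [ 0.353 -0.187  0.1  ] [371. 211.]
(497, 207) [ 0.35  -0.206  0.13 ] [380. 212.]
(585, 240) [ 0.367 -0.025  0.   ] [312. 209.]
(585, 240) [ 0.361 -0.072  0.05 ] [328. 210.]
(585, 240) [ 0.355 -0.12   0.1  ] [346. 211.]
(585, 240) [ 0.351 -0.149  0.13 ] [358. 211.]
```

{"name": "servo_tool", "arguments": {
  "motion": [0.04, -0.002, -0.0023, 0, 0, 0, -1, 0.08, -0.002, -0.0023, 0, 0, 0, -1, 0.12, -0.002, -0.0023, 0, 0, 0, -1, 0.145, -0.002, -0.0023, 0, 0, 0, -1, 0.157, -0.002, -0.0023, 0, 0, 0, -1, 0.157, -0.002, -0.0023, 0, 0, 0, -1]
}}

```text
time_s: 2.02
tool_pos: [0.3952, -0.2955, 0.0042]
ee_rot: [[-0.001, -0.322, 0.947], [0.0, 0.947, 0.322], [-1.0, 0.0, -0.001]]
wrist_force: [1.2, 0.1, -0.0]
gripper_width: 0.997
```

{"name": "servo_tool", "arguments": {
  "motion": [0, 0, 0, 0, 0, 0, 0.3, 0, 0, 0, 0, 0, 0, 0.6, 0, 0, 0, 0, 0, 0, 1, 0, 0, 0, 0, 0, 0, 1, 0, 0, 0, 0, 0, 0, 1, 0, 0, 0, 0, 0, 0, 1]
}}

```text
time_s: 2.78
tool_pos: [0.3967, -0.2956, 0.0059]
ee_rot: [[0.002, -0.323, 0.946], [-0.002, 0.946, 0.324], [-1.0, -0.002, 0.002]]
wrist_force: [-2.1, 0.5, 6.3]
gripper_width: 0.639
```

Grasp width is 54 mm, as it should be. I'll lift and move to a look-over spot beside the pot.

{"name": "servo_tool", "arguments": {
  "motion": [-0.05, 0, 0, 0, 0, 0, 1, -0.1, 0, 0, 0, 0, 0, 1, -0.15, 0, 0, 0, 0, 0, 1, -0.2, 0, 0.03, 0, 0, 0, 1, -0.2, 0.035, 0.07, 0, 0, 0, 1, -0.2, 0.07, 0.11, 0, 0, 0, 1, -0.2, 0.105, 0.15, 0, 0, 0, 1, -0.2, 0.14, 0.19, 0, 0, 0, 1, -0.2, 0.175, 0.23, 0, 0, 0, 1, -0.2, 0.186, 0.27, 0, 0, 0, 1]
}}

```text
time_s: 4.03
tool_pos: [0.5917, -0.0293, 0.2052]
ee_rot: [[0.001, -0.325, 0.946], [0.001, 0.946, 0.325], [-1.0, 0.0, 0.001]]
wrist_force: [-0.1, -0.6, -0.7]
gripper_width: 0.64
```

{"name": "servo_tool", "arguments": {
  "motion": [0, 0, 0, 0, 0, 0, 1, 0, 0, 0, 0, 0, 0, 1]
}}

```text
time_s: 4.28
tool_pos: [0.5908, -0.0319, 0.2043]
ee_rot: [[-0.0, -0.323, 0.946], [0.0, 0.946, 0.323], [-1.0, 0.0, -0.0]]
wrist_force: [-0.4, 0.3, -0.6]
gripper_width: 0.642
```

```bash
python3 - <<'E'
from h import *
s=get_state();print(s['time_s'],s['tool_pos'],s['ee_rot'].round(4),s['wrist_force'],s['gripper_width'],s['qpos'])
c=calibration('wrist');im=camera('wrist');cv2.imwrite('pics/w2.png',im[:,:,::-1]);np.savez('w2',**c)
print(proj(c,(.517,.038,.122)),proj(c,s['tool_pos']+np.array([0,0,.035])))
E
```

```text
4.275 [ 0.59082766 -0.03186522  0.20431796] [[-3.000e-04 -3.231e-01  9.464e-01]
 [ 0.000e+00  9.464e-01  3.231e-01]
 [-1.000e+00  1.000e-04 -3.000e-04]] [-0.35848984  0.27342789 -0.59047203] 0.6422010973393526 [ 1.20364000e+01  1.98660201e+01  9.59229529e+00 -4.53764960e-03
 -7.97458088e+01 -8.31879252e+01]
[454.95154028 142.20244585] [322.9779496  300.17064126]
```

View pics/w2.png

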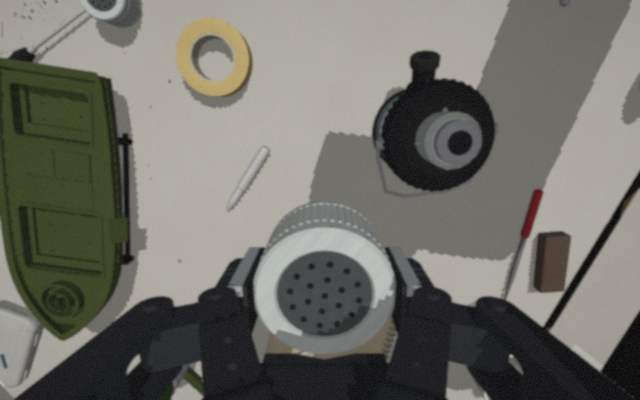

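The held cell's disc is at about (324,291), the tube bore at about (460,141) and the lid at about (440,133). I'll compute the relative offset.

```bash
python3 - <<'E'
from h import *
c=dict(np.load('w2.npz'));im=cv2.imread('pics/w2.png')
for thr in(85,105,125):
    e=disc(im,(324,291),55,thr);print('cell',e,[cast(c,e[0],z).round(4)[:2] for z in(.234,.237,.240)])
for thr in(40,55,70):
    e=disc(im,(460,141),17,thr);print('bore',e,cast(c,e[0],.122).round(4),cast(c,e[0],.117).round(4))
hsv=cv2.cvtColor(im[90:190,400:520],cv2.COLOR_BGR2GRAY)
for thr in (75,90,105,120):
    e=disc(im,(455,141),36,thr,False);print('neck',thr,e,cast(c,e[0],.114).round(4))
g=cv2.cvtColor(im,cv2.COLOR_BGR2GRAY);m=(g<45).astype(np.uint8);m[:80]=0;m[195:]=0;m[:,:370]=0;m[:,500:]=0
m=cv2.morphologyEx(m,cv2.MORPH_OPEN,np.ones((5,5)))
cs,_=cv2.findContours(m,cv2.RETR_EXTERNAL,cv2.CHAIN_APPROX_NONE);k=max(cs,key=cv2.contourArea);h=cv2.convexHull(k)
e=cv2.minEnclosingCircle(k);print('lid',e,cast(c,e[0],.085),cv2.fitEllipse(h),cast(c,cv2.fitEllipse(h)[0],.085))
T=calibration('top');t=cv2.imread('pics/top0.png')
e=disc(t,(286.5,150.5),6,60);print('topbore',e,cast(T,e[0],.122).round(4))
cv2.imwrite('pics/crop.png',cv2.resize(im[70:200,370:500],None,fx=4.5,fy=4.5,interpolation=cv2.INTER_CUBIC))
E
```

```text
cell ((324.4814338684082, 293.7288284301758), (83.02861785888672, 92.26791381835938)) [array([ 0.5912, -0.0311]), array([ 0.5894, -0.0318]), array([ 0.5876, -0.0324])]
cell ((324.6020088195801, 294.1235237121582), (85.40669250488281, 94.11577606201172)) [array([ 0.5913, -0.031 ]), array([ 0.5895, -0.0317]), array([ 0.5878, -0.0323])]
cell ((325.2753562927246, 303.91748046875), (102.46147918701172, 112.31173706054688)) [array([ 0.5954, -0.0294]), array([ 0.5935, -0.03  ]), array([ 0.5917, -0.0307])]
bore ((459.4620113372803, 142.37091636657715), (20.084346771240234, 22.978967666625977)) [0.5161 0.041  0.122 ] [0.5159 0.0431 0.117 ]
bore ((459.53218269348145, 142.45706939697266), (21.408767700195312, 24.196897506713867)) [0.5161 0.041  0.122 ] [0.516  0.0431 0.117 ]
bore ((459.55158615112305, 142.45670318603516), (22.35927391052246, 25.056941986083984)) [0.5161 0.0411 0.122 ] [0.516  0.0432 0.117 ]
neck 75 ((449.40465927124023, 139.05743408203125), (57.672950744628906, 63.45670700073242)) [0.516  0.0366 0.114 ]
neck 90 ((451.3124122619629, 139.6326904296875), (54.46572494506836, 59.328826904296875)) [0.5159 0.0381 0.114 ]
neck 105 ((449.13802909851074, 140.46100997924805), (42.57783508300781, 49.99866485595703)) [0.5169 0.0369 0.114 ]Traceback (most recent call last):
  File "<stdin>", line 9, in <module>
  File "h.py", line 14, in disc
    b=min((k for k in cs if len(k)>15),key=lambda k:np.linalg.norm(k[:,0].mean(0)-r))
ValueError: min() iterable argument is empty
```

```bash
python3 - <<'E'
from h import *
c=dict(np.load('w2.npz'));im=cv2.imread('pics/w2.png')
g=cv2.cvtColor(im,cv2.COLOR_BGR2GRAY);m=(g<45).astype(np.uint8);m[:80]=0;m[195:]=0;m[:,:370]=0;m[:,500:]=0
m=cv2.morphologyEx(m,cv2.MORPH_OPEN,np.ones((5,5)))
cs,_=cv2.findContours(m,cv2.RETR_EXTERNAL,cv2.CHAIN_APPROX_NONE);k=max(cs,key=cv2.contourArea);h=cv2.convexHull(k)
e=cv2.fitEllipse(h);print('lid',e,cast(c,e[0],.085).round(4))
T=calibration('top');t=cv2.imread('pics/top0.png')
for thr in(70,90):
  try: e=disc(t,(286.5,150.5),8,thr);print('topbore',e,cast(T,e[0],.122).round(4))
  except ValueError: pass
g=cv2.cvtColor(im,cv2.COLOR_BGR2GRAY);print(g[120:165:3,425:490:4])
cv2.imwrite('pics/crop.png',cv2.resize(im[70:200,370:500],None,fx=4.5,fy=4.5,interpolation=cv2.INTER_CUBIC))
E
```

```text
lid ((436.657470703125, 133.61878967285156), (109.00631713867188, 115.93124389648438), 49.08723068237305) [0.5143 0.0366 0.085 ]
topbore ((289.83505725860596, 154.48207092285156), (20.121665954589844, 29.46520233154297)) [0.5047 0.0289 0.122 ]
topbore ((284.12609577178955, 148.09480810165405), (12.98614501953125, 17.844079971313477)) [0.5222 0.0442 0.122 ]
[[ 81  90  90 111 112 116 109  89  94 101 105 100  99  38  29  26  32]
 [ 86  86 108 111 114  91  88 101 102 102 102 101  95  84  31  24  22]
 [ 89  93 111 113  95  89 101 103 105 105 105 105  99  97  31  29  25]
 [ 89 106 109 110  78 105 107 108 102  95 102 102 103  96  44  30  21]
 [ 89 107 115  85  99 104 104  85  35  26  37  93  99 100  67  27  23]
 [ 96 111 117  76 102 103  98  29  32  17  26  43  97 100  76  29  22]
 [103 112 109  83 105 106  62  17  24  25  26  26  91 103  81  21  30]
 [104 111 101  94 103 103  27  28  30  26  27  19  95 100  80  26  31]
 [103 111  99  97 104 101  30  30  24  21  16  28  95 104  73  31  25]
 [101 110 107  91 101 100  37  32  30  25  25  36 103 100  50  24  14]
 [ 96 112 112  85 105 104  73  31  31  27  30  81 101  97  22  18  39]
 [ 90 112 116  82 103 104 101  54  31  31  73 101 105  81  25  29  68]
 [ 82 108 110 103  95 101 101 104  95  97 104 101  99  33  24  30  97]
 [ 61  93 108 113  97 102 104 104 103 102 102 103  46  27  20  47 112]
 [ 34  49  98 109 111 106 101 100 101 103  98  66  27  29  30  85 113]]
```

View pics/crop.png

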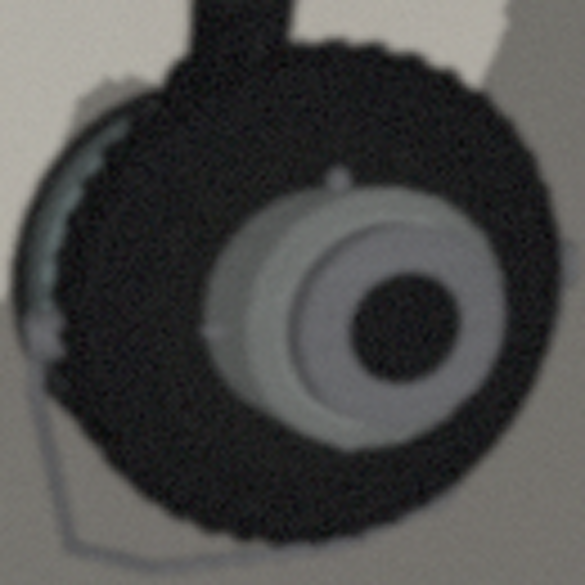

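The tube bore gives the axis at (0.516,0.041). The lid's hull gives (0.514,0.037), biased by its visible side wall, and the scene view gives (0.516,0.039), so I'll use (0.516,0.040). Two pins are visible at about (445,110) and (417,143). I'll move over and lower gently onto the taper.

{"name": "servo_tool", "arguments": {
  "motion": [0, 0.03, -0.015, 0, 0, 0, 1, 0, 0.06, -0.03, 0, 0, 0, 1, 0, 0.0916, -0.0462, 0, 0, 0, 1, 0.03, 0.0916, -0.0462, 0, 0, 0, 1, 0.055, 0.0916, -0.0462, 0, 0, 0, 1, 0.068, 0.0916, -0.0462, 0, 0, 0, 1, 0.068, 0.0916, -0.0462, 0, 0, 0, 1]
}}

```text
time_s: 5.2
tool_pos: [0.5174, 0.0393, 0.1361]
ee_rot: [[-0.001, -0.322, 0.947], [-0.0, 0.947, 0.322], [-1.0, -0.0, -0.001]]
wrist_force: [-0.2, -0.1, -0.7]
gripper_width: 0.638
```

{"name": "servo_tool", "arguments": {
  "motion": [0.006, 0, 0, 0, 0, 0, 1, 0.012, 0, 0, 0, 0, 0, 1, 0.017, 0, 0, 0, 0, 0, 1, 0.021, 0, 0, 0, 0, 0, 1]
}}

```text
time_s: 5.7
tool_pos: [0.5178, 0.0399, 0.115]
ee_rot: [[-0.0, -0.323, 0.946], [-0.0, 0.946, 0.323], [-1.0, -0.0, -0.0]]
wrist_force: [-1.1, 0.2, 0.6]
gripper_width: 0.641
```

{"name": "servo_tool", "arguments": {
  "motion": [0.002, 0, 0, 0, 0, 0, 1, 0.004, 0, 0, 0, 0, 0, 1, 0.006, 0, 0, 0, 0, 0, 1, 0.008, 0, 0, 0, 0, 0, 1, 0.008, 0, 0, 0, 0, 0, 1]
}}

```text
time_s: 6.32
tool_pos: [0.5176, 0.0399, 0.107]
ee_rot: [[-0.001, -0.323, 0.946], [-0.0, 0.946, 0.323], [-1.0, 0.0, -0.001]]
wrist_force: [-1.3, -0.2, -1.8]
gripper_width: 0.639
```

{"name": "servo_tool", "arguments": {
  "motion": [0.002, 0, 0, 0, 0, 0, 1, 0.004, 0, 0, 0, 0, 0, 1, 0.006, 0, 0, 0, 0, 0, 1, 0.006, 0, 0, 0, 0, 0, 1]
}}

```text
time_s: 6.82
tool_pos: [0.5177, 0.0399, 0.1028]
ee_rot: [[0.001, -0.323, 0.946], [-0.0, 0.946, 0.323], [-1.0, -0.0, 0.001]]
wrist_force: [-8.6, 1.1, 12.7]
gripper_width: 0.639
```

The cell now stands on the pins: rim at about 98 mm, pressing with 13 N. I'll ease the sideways load and turn gradually.

{"name": "servo_tool", "arguments": {
  "motion": [0, 0.0003, -0.001, 0, 0, 0, 1, 0, 0.0004, -0.001, -0.07, 0, 0, 1, 0, 0.0005, -0.001, -0.14, 0, 0, 1, 0, 0.0006, -0.001, -0.21, 0, 0, 1, 0, 0.0007, -0.001, -0.28, 0, 0, 1, 0, 0.0007, -0.001, -0.28, 0, 0, 1]
}}

```text
time_s: 7.58
tool_pos: [0.5175, 0.0406, 0.103]
ee_rot: [[0.003, -0.573, 0.819], [0.001, 0.819, 0.573], [-1.0, -0.001, 0.003]]
wrist_force: [-6.3, 2.5, 9.9]
gripper_width: 0.642
```

{"name": "servo_tool", "arguments": {
  "motion": [0, 0.0004, -0.0005, -0.07, 0, 0, 1, 0, 0.0005, -0.0005, -0.14, 0, 0, 1, 0, 0.0006, -0.0005, -0.21, 0, 0, 1, 0, 0.0007, -0.0005, -0.28, 0, 0, 1, 0, 0.0007, -0.0005, -0.28, 0, 0, 1]
}}

```text
time_s: 8.2
tool_pos: [0.5173, 0.0409, 0.1031]
ee_rot: [[0.004, -0.777, 0.629], [0.0, 0.629, 0.777], [-1.0, -0.003, 0.003]]
wrist_force: [-3.0, 0.5, 8.0]
gripper_width: 0.64
```

{"name": "servo_tool", "arguments": {
  "motion": [0, 0.0001, 0, -0.07, 0, 0, 1, 0, 0.0002, 0, -0.14, 0, 0, 1, 0, 0.0003, 0, -0.21, 0, 0, 1, 0, 0.0004, 0, -0.28, 0, 0, 1, 0, 0.0004, 0, -0.28, 0, 0, 1]
}}

```text
time_s: 8.82
tool_pos: [0.5166, 0.0409, 0.102]
ee_rot: [[0.002, -0.92, 0.391], [-0.0, 0.391, 0.92], [-1.0, -0.002, 0.001]]
wrist_force: [-0.7, -0.1, 3.0]
gripper_width: 0.64
```

```bash
python3 - <<'E'
from h import *
s=get_state();print(s['qpos'].round(1),s['ft_torque'],s['tool_pos'],s['wrist_force'])
E
```

```text
[ 21.9  15.5 -12.2   0.1 -62.2 -45. ] [-0.11824085  0.30390494  0.05170175] [0.5165776  0.04086286 0.10196291] [-0.66466307 -0.11424735  3.02917517]
```

The rim dropped by about 1 mm and the load fell, so the keyways may have engaged. I'll test by pressing down.

{"name": "servo_tool", "arguments": {
  "motion": [0.001, 0, 0, 0, 0, 0, 1, 0.002, 0, 0, 0, 0, 0, 1, 0.003, 0, 0, 0, 0, 0, 1, 0.003, 0, 0, 0, 0, 0, 1]
}}

```text
time_s: 9.32
tool_pos: [0.5161, 0.0407, 0.0987]
ee_rot: [[0.001, -0.92, 0.392], [-0.0, 0.392, 0.92], [-1.0, -0.001, 0.0]]
wrist_force: [-0.5, -0.3, 3.8]
gripper_width: 0.641
```

It is keyed: the rim is past the pin tops with only 4 N. I'll continue down to the tube and push home.

{"name": "servo_tool", "arguments": {
  "motion": [0.001, 0, 0, 0, 0, 0, 1, 0.002, 0, 0, 0, 0, 0, 1, 0.003, 0, 0, 0, 0, 0, 1, 0.004, 0, 0, 0, 0, 0, 1, 0.005, 0, 0, 0, 0, 0, 1, 0.006, 0, 0, 0, 0, 0, 1, 0.007, 0, 0, 0, 0, 0, 1, 0.007, 0, 0, 0, 0, 0, 1]
}}

```text
time_s: 10.32
tool_pos: [0.5162, 0.0407, 0.0925]
ee_rot: [[0.002, -0.92, 0.391], [-0.0, 0.391, 0.92], [-1.0, -0.002, 0.0]]
wrist_force: [-3.5, -0.5, 9.6]
gripper_width: 0.639
```

{"name": "servo_tool", "arguments": {
  "motion": [0.001, 0, 0, 0, 0, 0, 1, 0.002, 0, 0, 0, 0, 0, 1, 0.003, 0, 0, 0, 0, 0, 1, 0.003, 0, 0, 0, 0, 0, 1]
}}

```text
time_s: 10.82
tool_pos: [0.5162, 0.0407, 0.0908]
ee_rot: [[0.003, -0.92, 0.391], [-0.0, 0.391, 0.92], [-1.0, -0.002, 0.001]]
wrist_force: [-7.8, -0.4, 20.0]
gripper_width: 0.64
```

{"name": "servo_tool", "arguments": {
  "motion": [0.001, 0, -0.0003, 0, 0, 0, 1, 0.0015, 0.0005, -0.0003, 0, 0, 0, 1, 0.0015, 0.0005, -0.0003, 0, 0, 0, 1]
}}

```text
time_s: 11.2
tool_pos: [0.5162, 0.0407, 0.0908]
ee_rot: [[0.004, -0.921, 0.391], [-0.0, 0.391, 0.921], [-1.0, -0.004, 0.002]]
wrist_force: [-9.7, 0.8, 27.2]
gripper_width: 0.639
```

```bash
python3 - <<'E'
from h import *
s=get_state();print(s['time_s'],s['tool_pos'],s['wrist_force'],s['ft_torque'])
S=calibration('scene');im=camera('scene')[:,:,::-1];u=proj(S,(.516,.04,.085));print(u)
x,y=int(u[0]),int(u[1]);cv2.imwrite('pics/s2.png',cv2.resize(im[y-50:y+40,x-50:x+50],None,fx=6,fy=6,interpolation=cv2.INTER_CUBIC))
E
```

```text
11.2 [0.5162285  0.04073194 0.09078801] [-9.7376677   0.78043237 27.2445661 ] [0.42651144 3.96453914 0.13447873]
[335.10657045 227.85913916]
```

View pics/s2.png

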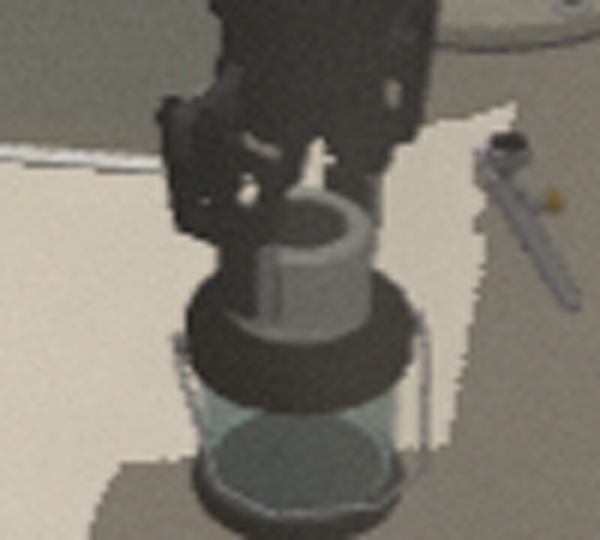

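The stop is hard: z stayed at 0.0908 while the force rose from 20 to 27 N. But pins-to-home came out at 12.2 mm instead of 13, so I'll check with the wrist view whether the cell slipped in the grip or the fingertips touched the lid.

```bash
python3 - <<'E'
from h import *
c=calibration('wrist');im=camera('wrist')[:,:,::-1].copy();cv2.imwrite('pics/w3.png',im)
a=cv2.imread('pics/w2.png')
for i in(a,im):
    for thr in(75,85,95,105):
        try:print(thr,disc(i,(324,291),55,thr))
        except ValueError:print('x')
s=get_state();print(s['tool_pos'])
S=calibration('scene')
for z in(.085,.0865,.088,.092):print(z,proj(S,(.516+.0268,.04+.0078,z)).round(2))
R=s['ee_rot']
for sg in(1,-1):print('tip pts',proj(S,np.array([.516,.0405,.085])+sg*.028*R[:,1]),proj(S,np.array([.516,.0405,.085])+sg*.036*R[:,1]))
w=np.hstack([a[190:390,220:430],im[190:390,220:430]]);cv2.imwrite('pics/cmp.png',cv2.resize(w,None,fx=1.9,fy=1.9))
E
```

```text
75 ((323.87244415283203, 295.1906089782715), (78.85663604736328, 89.35802459716797))
85 ((324.4814338684082, 293.7288284301758), (83.02861785888672, 92.26791381835938))
95 ((324.5717468261719, 293.79127502441406), (84.04578399658203, 93.36573028564453))
105 ((324.6020088195801, 294.1235237121582), (85.40669250488281, 94.11577606201172))
75 ((324.2555274963379, 293.5059928894043), (82.83650970458984, 93.79913330078125))
85 ((324.2204170227051, 293.54654693603516), (83.51509094238281, 94.79777526855469))
95 ((324.1582336425781, 293.5750312805176), (84.2947006225586, 96.09854125976562))
105 ((323.9135208129883, 293.6194953918457), (85.18391418457031, 97.37063598632812))
[0.51621379 0.04071734 0.09078775]
0.085 [335.12 234.6 ]
0.0865 [335.13 234.06]
0.088 [335.13 233.51]
0.092 [335.15 232.03]
tip pts [342.73462596 223.02461398] [344.80043263 221.66923749]
tip pts [327.57732741 232.96932294] [325.30705083 234.45885221]
```

View pics/cmp.png

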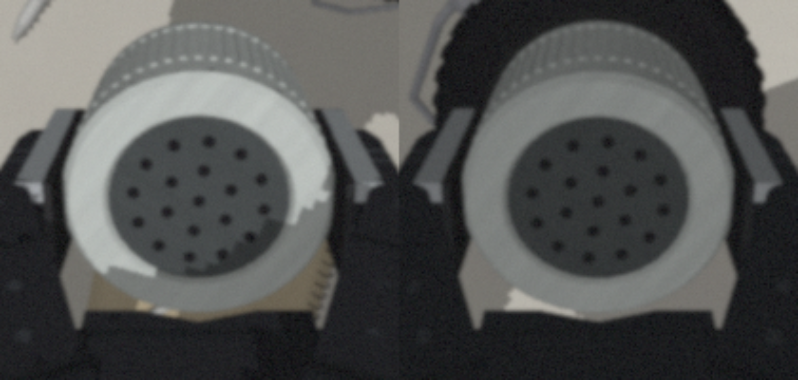

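The fingertips sit about 9 mm above the lid: their bottom is at crop (240,317), and contact would be at about (250,340). So the hard stop isn't the fingers, and the cell shows no clear slip. I'll ease the sideways load and press slightly more to rule out a jam.

{"name": "servo_tool", "arguments": {
  "motion": [0, 0.0008, -0.0003, 0, 0, 0, 1, 0, 0.0015, -0.0006, 0, 0, 0, 1, 0.0005, 0.0015, -0.0006, 0, 0, 0, 1, 0.0005, 0.0015, -0.0006, 0, 0, 0, 1]
}}

```text
time_s: 11.8
tool_pos: [0.5162, 0.0407, 0.0908]
ee_rot: [[0.008, -0.921, 0.39], [-0.0, 0.39, 0.921], [-1.0, -0.007, 0.003]]
wrist_force: [-5.9, -0.5, 26.3]
gripper_width: 0.638
```

z holds at 0.0908, but compliance has let the tool tilt about 0.5°. I'll level it.

{"name": "servo_tool", "arguments": {
  "motion": [0, 0, 0, 0, 0.003, 0.006, 1, 0, -0.0007, 0.0003, 0, 0.005, 0.011, 1, 0, -0.0007, 0.0003, 0, 0.005, 0.011, 1]
}}

```text
time_s: 12.18
tool_pos: [0.5162, 0.0407, 0.0908]
ee_rot: [[-0.006, -0.921, 0.39], [-0.001, 0.39, 0.921], [-1.0, 0.005, -0.003]]
wrist_force: [-10.9, 1.0, 28.4]
gripper_width: 0.642
```

```bash
python3 - <<'E'
from h import *
s=get_state();print(s['time_s'],s['tool_pos'],s['wrist_force'],s['ft_torque'],s['ee_rot'].round(4))
E
```

```text
12.175 [0.51621354 0.04069323 0.09082534] [-10.94361619   0.9517821   28.37599512] [-0.03696477  3.3426703   0.12059834] [[-5.900e-03 -9.207e-01  3.903e-01]
 [-7.000e-04  3.903e-01  9.207e-01]
 [-1.000e+00  5.100e-03 -2.900e-03]]
```

{"name": "servo_tool", "arguments": {
  "motion": [0, 0, 0, 0, -0.001, -0.0025, 1, 0, 0, 0, 0, -0.002, -0.005, 1, 0, 0, 0, 0, -0.002, -0.005, 1, 0, 0, 0, 0, -0.002, -0.005, 1]
}}

```text
time_s: 12.68
tool_pos: [0.5162, 0.0407, 0.0908]
ee_rot: [[-0.0, -0.921, 0.39], [-0.001, 0.39, 0.921], [-1.0, -0.0, -0.001]]
wrist_force: [-9.0, -0.8, 28.2]
gripper_width: 0.638
```

```bash
python3 - <<'E'
from h import *
s=get_state();print(s['time_s'],s['tool_pos'],s['wrist_force'],s['ft_torque'],s['ee_rot'].round(4))
S=calibration('scene');im=camera('scene')[:,:,::-1];cv2.imwrite('pics/s3.png',im)
a=cv2.imread('pics/scene0.png')
# bystanders: change vs first picture
for n,(x,y) in dict(tape=(257,238),glue=(427,236)).items():
    print(n,cv2.absdiff(a[y-20:y+20,x-18:x+18],im[y-20:y+20,x-18:x+18]).mean())
# rim/lid boundary on the near side: column profile
g=cv2.cvtColor(im,cv2.COLOR_BGR2GRAY)
print(g[226:240,332:344:2].T)
cv2.imwrite('pics/s3c.png',cv2.resize(im[195:255,300:370],None,fx=9,fy=9,interpolation=cv2.INTER_CUBIC))
E
```

```text
12.675 [0.51623995 0.04069581 0.09077691] [-9.03448947 -0.81574031 28.19092301] [3.01911220e-03 3.21950142e+00 1.10727617e-01] [[-3.000e-04 -9.207e-01  3.904e-01]
 [-8.000e-04  3.904e-01  9.207e-01]
 [-1.000e+00 -0.000e+00 -8.000e-04]]
tape 41.3025462962963
glue 4.051851851851852
[[ 97  98  99 101 100  99 107  99  65  52  55  54  53  60]
 [104 100 101 101 100 103 108 101  75  58  59  58  58  58]
 [104 100 102 103 101  99 106 101  78  62  60  60  58  57]
 [103 101 100 104 100 101 110 103  66  60  59  59  61  61]
 [104 103 102 101 104 103 109  87  64  60  58  60  60  59]
 [103 102 100 102 104 104  95  64  61  59  63  62  61  62]]
```

View pics/s3c.png

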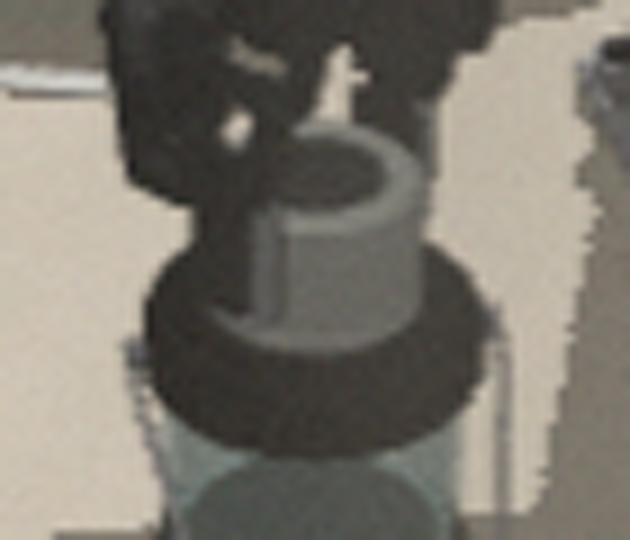

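The rim stands on the lid with its edge at row 234, against 234.6 predicted for home. The tool is level, and z is locked at 0.0908 under 20–28 N. At the grasp the rim was on the table with TCP at 0.0059, so home should be at 0.0909, which matches. Quick check on the tape, then hand in.

```bash
python3 - <<'E'
from h import *
for f in('scene0','s3'):
    im=cv2.imread(f'pics/{f}.png');w=im[215:265,225:290]
    h=cv2.cvtColor(w,cv2.COLOR_BGR2HSV);m=cv2.inRange(h,(15,85,40),(35,255,255));M=cv2.moments(m,True)
    print(f,M['m00'],M['m10']/M['m00']+225,M['m01']/M['m00']+215)
s=get_state();print(s['time_s'],s['tool_pos'],s['wrist_force'],s['gripper_width']);print(finish_job())
E
```

```text
scene0 328.0 257.0121951219512 240.1341463414634
s3 331.0 256.785498489426 239.95770392749245
12.725 [0.51621205 0.0406962  0.09077072] [-9.20841025  0.11207811 27.882039  ] 0.6417106174626939
the job is handed in; nothing more can be done
None
```

The filter cell is on the pot's neck, keyed over the pins and pressed down against the spring. I handed the job in at 12.7 s with the arm still holding it there at about 28 N.

I gripped the larger grey cell and set it on the pins. After turning it about 50° the keyways dropped over the pins, and I pushed it down to a hard stop.

**Last checks**
- **Height:** the tool height stayed at 0.0908 m while the push rose from 20 to 28 N. The height at the grasp predicts 0.0909 m when home.
- **Fingers:** the fingertips were about 9 mm above the lid, so they are not what stopped the push. The tool was level.
- **Bystanders:** the tape is where it was to within 0.3 pixel, and the picture around the glue bottle is essentially unchanged.

**What disagreed**
- The drop from standing on the pins to the stop measured about 12.2 mm instead of 13 mm.
- The camera view of the rim (about 0.6 pixel off) cannot settle a difference that small.
- A sideways force of about 9 N remained at the end.

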